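# Load a tray of tarts onto the empty rails of the cake rack

## Robot

A 6-joint arm with a two-finger parallel gripper is mounted at the origin on the work surface. World frame = base frame: x ahead of the robot, y to its left, z up, the work surface at z = 0. Lengths are in m, angles in rad, forces in N, time in s.
With the tool pointing down it reaches from about 0.35 to 0.975 m from the base axis. Payload 4.9 kg.
Tool frame: the origin (TCP) lies on the centre line of the jaws, within the pads' length; the fingertips stand manip.tip_reach ahead of it and the grasp point (between the pads) is the TCP (manip.tip_reach is the distance from the TCP to the fingertips, in m); z points along the fingers, y is the line along which they close (so a half turn about z gives the same grasp; the last joint's range is limited). The gripper opens to 85 mm and grips with 20 to 120 N. Pads are 22 mm wide; open, the fingers measure 114 mm over their backs; the gripper's body (76 mm by 85 mm) begins 54 mm behind the grasp point. The pads swing forward as they close: fully open they stand 13 mm farther back than shut.
Start: joints at [1.091, 0.053, 1.613, -0, 1.476, -0.119], TCP at [0.221, 0.585, 0.25] pointing down, gripper open.
Joint ranges: [-3.01, 3.01], [-1.01, 2.22], [0.06, 2.58], [-1.02, 4.17], [0.09, 2.62], [-3.14, 3.14]. Speed limits (rad/s): [2.57, 2.57, 3.14, 3.14, 3.14, 3.14].

## Interface

Orientations are given as a unit quaternion [w, x, y, z].
In Python, from plant import manip gives the robot as it stands. The module is installed in compiled form; this text tells all that it offers.
- The arm moves only by the tool move_arm, never from a script. Its argument "rows" is a list of rows, each a list of 7 numbers: the shift along the tool's x, y, z in cm, then the turn, a rotation vector about the tool's x, y, z in degrees, then the opening, from -1 (shut) to 1 (fully open). In form: [[tx, ty, tz, ax, ay, az, jaw], ...]. A call has 1 to 20 rows; each row shifts and turns the commanded pose from where the row before left it, along the tool's axes as they then stand; what a row does not reach is not made up. A row lasts 1/12 s, in which the tool goes at most 41.7 mm and 7.16 degrees, less where a joint would pass 70% of its speed; a pose out of reach is approached as far as the arm can. A call is refused whole if a number of a shift passes 4.17 or a number of a turn 7.16, either way. A call with a gripper value outside its range is refused whole. The fingers move at their own pace and stop on an object; the grip force is fixed at half the most. Time passes only in rows, so rows that do not move let the fingers close. It gives the time, the measured TCP pose, the force, the opening and the grip force at its end, in the units of the state.
- manip.state(): the state, without advancing time (a new reading comes with each control period).
- manip.grab_frame(name): name is "scene" or "top" or "wrist"; returns a dict with "img" (480x640x3 uint8, blue, green, red), "mtx" (3x3 intrinsics, pixels), "R" (3x3) and "t" (3): a world point X has camera coordinates R X + t. Camera axes: x right, y down, z forward; pixel columns grow to the right and rows downward; lengths in m; the calibration is good to about 2 mm. A picture is of the moment at which its call begins. There is no depth.
- manip.job_done(): hands the job in; it is judged then, once.
The state is a dict: "time": time; "joint_pos": joint angles; "joint_vel": joint speeds; "joint_efforts": joint torques, N m; "tool_pos": TCP position; "tool_rot": TCP orientation; "contact_force": force on the tool from outside, world axes, zero at the start; "ft_torque": the same for the moment, N m; "gripper_width": opening from 0.0 (shut) to 1.0 (fully open); "grasp_force": force on a finger pad.
Only numpy, scipy, OpenCV 4.12 (cv2) and the standard library are available. Lean on these libraries where they do the work, as an engineer would, in place of code of your own. Each camera call takes 0.05 s, during which the arm holds its last target. There are 200 camera calls.

## Task

Pick up the tray with the two tarts by its upright grip and slide it, level, onto the one empty pair of rails of the rack that stands straight ahead of the arm (not the one at the left end of the counter). Push it gently back against the spring-loaded end stops, which you must find by feel, just far enough that its front edge can be lowered behind the front keepers, set it flat on the rails with the tarts still on it, and let go. Never force the tray against the stops or knock the rack, and leave the other things on the counter where they are.

Things in the scene. Friction and masses are not known exactly. Their poses are not given: they have to be found in the camera images.
- tray: Loose aluminium tray, 0.2 to 0.33 kg, on a wooden board 18 mm thick. Origin: underside, below its upright grip plate; x points from grip to pan, z up. Plate: 10 mm thick (x), 50 wide (y), top 42 above the underside. A neck 44 wide, 5 thick leads to the pan: x 85 to 215 mm, 140 wide, floor 4 thick, rim top 13 above the underside. Grip the plate firmly (100 N), closing along x.
- tray_front (a point): Middle of the pan's front edge (the edge towards the grip), on the underside: 85 mm along x from the tray's origin. Once the stops are felt, pushing them 4 to 8 mm back (4 to 6 N) lets this edge pass behind the keepers; lowered there and let go, the springs hold it against them.
- tray_back (a point): Middle of the pan's back edge, on the underside: 215 mm along x from the tray's origin. It enters the rack first. In the free pair the untouched stops face it 142 to 172 mm behind the rails' front, the keepers' rear 126 mm before them (16 to 46). They are clamped anywhere in that range, not measured: feel for it.
- tart0: Small round tart standing loose on the pan, 56 mm wide, 20 mm high, 35 g. Origin at the centre of its underside.
- tart1: The other tart, the same.
- rack_a: Fixed steel rack, straight ahead of the arm or at the counter's left end. Origin: counter level, midway between its sides, at the front ends of its rails; x points into the rack, z up. 178 mm wide, 265 high, rails 195 long, open in front. Ledges of its three rail pairs are 60, 130 and 200 mm up. Cake boards fill the lowest and highest (up to 46 mm tall): the MIDDLE pair (130) is free.
- rack_b: Same rack as rack_a (origin, axes, sizes, pocket) in the other of the two places, but cake boards fill its lowest and middle pairs: its HIGHEST pair (200 mm) is free. The rack straight ahead is the one whose y is below 0.33 m.
- rack_a_mid (a point): Front middle of rack_a's free pair, at ledge height (130 mm above its origin). All pairs: ledges 4 mm thick, 18 wide; side walls 145 mm apart, 18 high above the ledge, flared outward over the 24 mm before the rails. More than 8 N on either of the two sprung end stops, or a knock of over 30 N on the rack, does harm; the springs need only 4 to 6 N on both together, so advance slowly (10 mm/s).
- rack_b_high (a point): Front middle of rack_b's free pair (200 mm up). On each rack's free pair, at the sides only (60 to 72 mm from the middle), two round keeper bars stand 6 mm above the ledges near the front and two sprung end stops, 22 mm high, near the back. Keeper to stop is 126 mm, 4 mm less than the pan; the stops yield up to 8 mm: 1.5 N at first, 0.6 N more per mm, then a hard end.
- ticket0: Bystander, to be left alone: small card on a round steel foot, 75 mm high, standing beyond the tray and beside the rack.
- ticket1: Bystander, to be left alone: a second such card stand, left of the arm.
- jar: Bystander, to be left alone: amber jar, 66 mm wide, 110 mm high.
- ramekin: Bystander, to be left alone: small white bowl, 76 mm wide, 45 mm high, standing low in front of the straight-ahead rack.
- mug: Bystander, to be left alone: blue mug, 90 mm high.
- plate: Bystander, to be left alone: white plate, 180 mm wide.
- spatula: Bystander, to be left alone: spatula with a handle.
Not all that is in view belongs to the job. Leave any turquoise look-alike of the tart0 alone.

How it is judged:
By the outcome, as a careful person would: the job done as asked, in the order asked, and still so for the second after the job is handed in, with the robot touching nothing.
It also fails if it takes over 54 s, if anything falls off the work surface, if the arm or the gripper's body presses on something with over 40 N, if the wrist force passes 120 N, or if a joint passes its speed limit or range.

## Working session

There is one attempt and no reset: what is moved stays moved. The work goes in short steps, Python scripts to look and compute and a tool call to move; the robot and the scene stay as the last step left them, time stands still between calls to the robot, and variables do not carry over. Pictures are saved under pics/ and viewed, at most 10 in all, crops included, and the job is handed in when it is done.

Besides the shell and the picture viewer there is one more tool, called after "Request:" by a JSON object that holds its "api" and its "payload". move_arm: Moves the arm, as the interface text tells. Its arguments: {"type":"object","properties":{"rows":{"type":"array","items":{"type":"array","items":{"type":"number"}}}},"required":["rows"]}

```bash
mkdir -p pics
cat > h.py <<'E'
import numpy as np, cv2
from plant import manip
from scipy.spatial.transform import Rotation as Rn
def cam(n):
    f=manip.grab_frame(n); return f
def ray(f,u,v):
    d=f["R"].T@np.linalg.inv(f["mtx"])@np.array([u,v,1.]); c=-f["R"].T@f["t"]; return c,d/np.linalg.norm(d)
def onz(f,u,v,z):
    c,d=ray(f,u,v); return c+d*(z-c[2])/d[2]
def tri(*rs):
    A=sum(np.eye(3)-np.outer(d,d) for c,d in rs); b=sum((np.eye(3)-np.outer(d,d))@c for c,d in rs); return np.linalg.solve(A,b)
def proj(f,X):
    p=f["mtx"]@(f["R"]@np.array(X)+f["t"]); return p[:2]/p[2]
def st():
    s=manip.state(); R=Rn.from_quat(np.roll(s["tool_rot"],-1)); print(round(s["time"],2),np.round(s["tool_pos"],4),"\n",np.round(R.as_matrix(),3),np.round(s["contact_force"],2),np.round(s["joint_pos"],3),s["gripper_width"],s["grasp_force"]); return s,R.as_matrix()
E
python3 - <<'E'
from h import *
import pickle
st(); print(manip.tip_reach)
F={}
for n in("scene","top","wrist"):
    F[n]=cam(n); cv2.imwrite(f"pics/{n}0.png",F[n]["img"]); print(n,-F[n]["R"].T@F[n]["t"],F[n]["R"][2])
pickle.dump(F,open("F0.pkl","wb"))
E
```

```text
0.0 [0.2204 0.5842 0.2491] 
 [[-0.936  0.353 -0.001]
 [ 0.353  0.936 -0.002]
 [ 0.    -0.002 -1.   ]] [ 0.57  0.8  -0.18] [ 1.091  0.053  1.614  0.     1.476 -0.119] 1.0024233939941307 0.0
0.019
scene [ 1.72092597 -0.35293132  0.93327291] [-0.79566023  0.26446224 -0.54496287]
top [0.30863762 0.04502522 1.34134706] [ 0.21636948 -0.00529413 -0.9762972 ]
wrist [0.14951475 0.61131235 0.37263995] [ 0.27828198 -0.10609133 -0.95462232]
```

View pics/scene0.png

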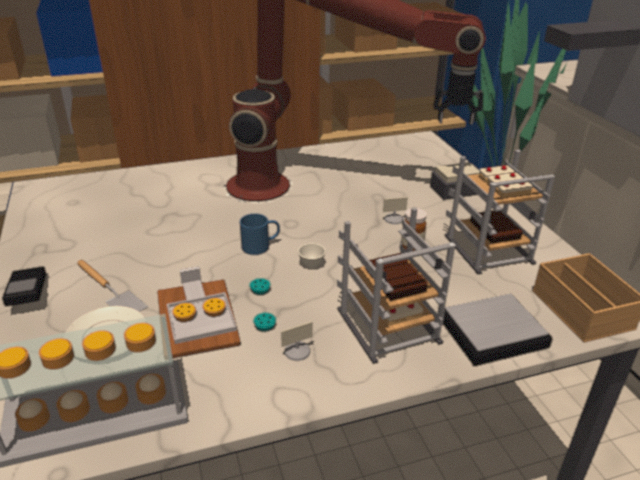

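View pics/top0.png

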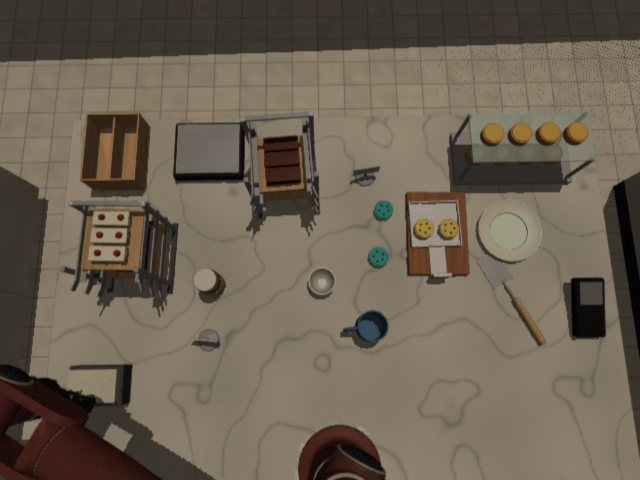

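View pics/wrist0.png

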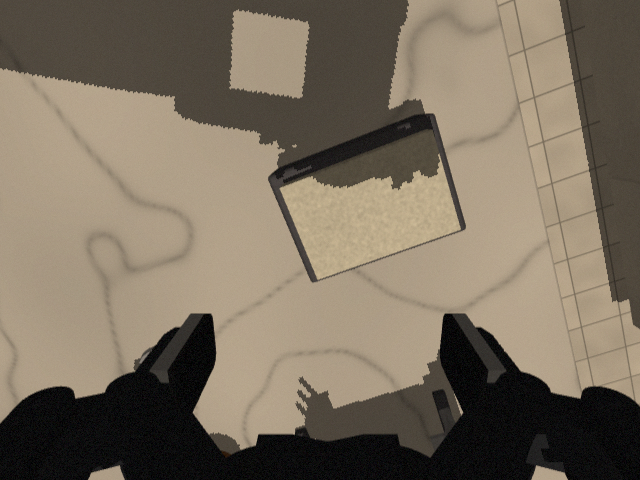

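The scene view shows the straight-ahead rack at about (390,290) with brownies on a lower or middle board, and the left rack with cakes on top. The tray is at (200,310) in the scene view and (437,235) in the top view, with its grip toward the robot. I'll zoom in next.

Run:
```python
from h import *
import pickle
F=pickle.load(open("F0.pkl","rb"))
a=F["scene"]["img"][205:365,325:465]; b=F["top"]["img"][105:235,235:335]; c=F["top"]["img"][185:285,395:475]
def z(i,k): return cv2.resize(i,None,fx=k,fy=k,interpolation=cv2.INTER_CUBIC)
A=z(a,3.0);B=z(b,3.0)
C=z(c,3)
W=np.zeros((600,800,3),np.uint8)
W[:480,:420]=A; W[:390,430:730]=B
d=F["scene"]["img"][260:360,150:250]
W[390:590,430:630]=z(d,2);W[390:590,635:795]=z(c,2)
cv2.imwrite("pics/c1.png",W)
f=F["top"]
for n,u,v,zz in [("grip",438,262,.06),("pan",435,225,.03),("postL",258,212,0),("brown",282,160,.17),("ramek",321,282,.04),("ticket",366,178,0)]: print(n,onz(f,u,v,zz).round(3))
```

```text
grip [ 0.524 -0.275  0.06 ]
pan [ 0.634 -0.281  0.03 ]
postL [0.688 0.219 0.   ]
brown [0.778 0.137 0.17 ]
ramek [0.478 0.041 0.04 ]
ticket [ 0.787 -0.096  0.   ]
```

View pics/c1.png

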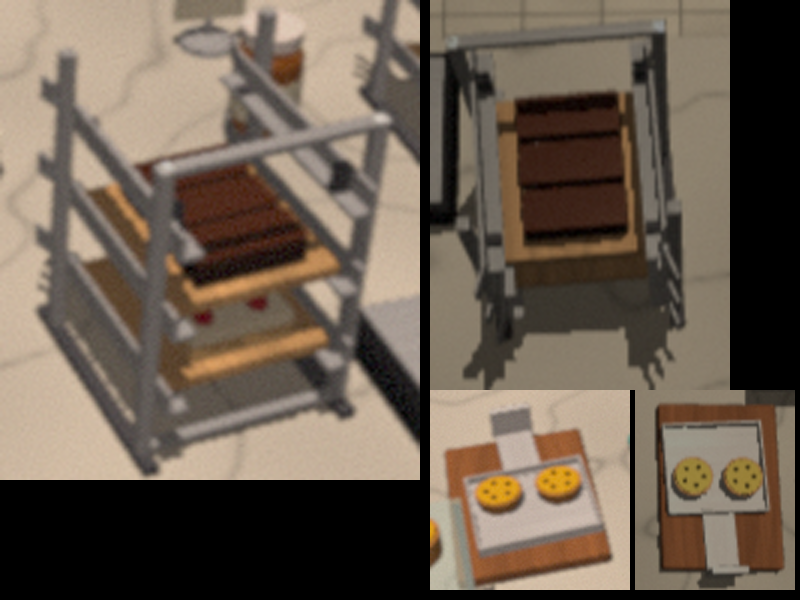

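The crops confirm that the straight-ahead rack is rack_b: its lowest and middle boards are filled and the top pair is free, with dark stops near the back. The tray's grip points toward the robot at top (438,262). I'll now move over the rack for wrist views.

Request:
{"api": "move_arm", "payload": {"rows": [[0,0,-1.7,0,0,6.9,1],[0,0,-1.7,0,0,6.9,1],[0,0,-1.7,0,0,6.9,1],[0,0,-1.7,0,0,6.9,1],[0,0,-1.7,0,0,6.9,1],[0,0,-1.7,0,0,6.9,1],[0,0,-1.7,0,0,6.9,1],[0,0,-1.7,0,0,6.9,1],[0,0,-1.7,0,0,6.9,1],[0,0,-1.7,0,0,6.9,1]]}}

```text
time: 0.98
tool_pos: [0.2205, 0.5846, 0.4206]
tool_rot: [0.0, 0.707, 0.707, -0.0]
contact_force: [0.1, 0.6, -0.2]
gripper_width: 1.001
grasp_force: 0.0
```

Request:
{"api": "move_arm", "payload": {"rows": [[-2.9,2.9,0,0,0,0,1],[-2.9,2.9,0,0,0,0,1],[-2.9,2.9,0,0,0,0,1],[-2.9,2.9,0,0,0,0,1],[-2.9,2.9,0,0,0,0,1],[-2.9,2.9,0,0,0,0,1],[-2.9,2.9,0,0,0,0,1],[-2.9,2.9,0,0,0,0,1],[-2.9,2.9,0,0,0,0,1],[-2.9,2.9,0,0,0,0,1],[-2.9,2.9,0,0,0,0,1],[-2.9,2.9,0,0,0,0,1],[-2.9,2.9,0,0,0,0,1],[-2.9,2.9,0,0,0,0,1],[0,0,0,0,0,0,1]]}}

```text
time: 2.23
tool_pos: [0.6326, 0.1755, 0.4178]
tool_rot: [0.0, 0.708, 0.707, -0.002]
contact_force: [-0.0, 0.2, -0.4]
gripper_width: 0.999
grasp_force: 0.0
```

Run:
```python
from h import *
import pickle
st(); f=cam("wrist"); pickle.dump(f,open("W1.pkl","wb")); cv2.imwrite("pics/w1.png",f["img"]); print(f["mtx"])
```

```text
2.23 [0.6326 0.1755 0.4178] 
 [[ 0.001  1.    -0.002]
 [ 1.    -0.001 -0.003]
 [-0.003 -0.002 -1.   ]] [-0.04  0.21 -0.36] [ 0.158  0.084  1.306 -0.003  1.753  0.159] 0.999007963569375 0.0
[[388.3692716    0.         327.47458056]
 [  0.         388.3692716  243.83547415]
 [  0.           0.           1.        ]]
```

View pics/w1.png

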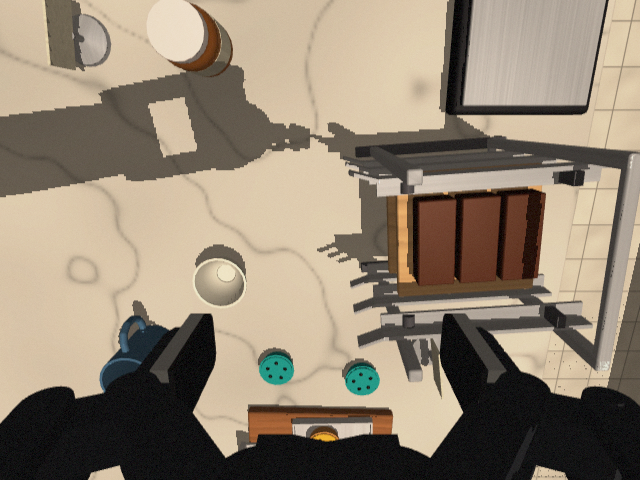

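The wrist view shows the rack's upper rails at rows about 180 (left) and 320 (right), with keepers near x≈410 px and stops near x≈560 px. I'll take a second view, shifted in -y.

Request:
{"api": "move_arm", "payload": {"rows": [[-3,0.7,0,0,0,0,1],[-3,0.7,0,0,0,0,1],[0,0,0,0,0,0,1]]}}

```text
time: 2.53
tool_pos: [0.6437, 0.1179, 0.4198]
tool_rot: [0.001, 0.706, 0.708, -0.001]
contact_force: [0.2, 1.6, -0.1]
gripper_width: 1.003
grasp_force: 0.0
```

Run:
```python
from h import *
import pickle
st(); f=cam("wrist"); pickle.dump(f,open("W2.pkl","wb")); g=pickle.load(open("W1.pkl","rb"))
z=lambda i,k:cv2.resize(i,None,fx=k,fy=k,interpolation=cv2.INTER_CUBIC)
# W1 left strip, right strip ; W2 whole rack
A=z(g["img"][135:235,340:600],3.0)[:,:780]; B=z(g["img"][290:380,340:600],3.0)[:,:780]
W=np.zeros((600,800,3),np.uint8); W[:300,:780]=A; W[310:580,:780]=B; cv2.imwrite("pics/c2.png",W)
A=z(f["img"][60:160,330:590],3.0); B=z(f["img"][205:300,330:590],3.0)
W[:]=0; W[:300,:780]=A; W[310:595,:780]=B; cv2.imwrite("pics/c3.png",W)
```

```text
2.53 [0.6437 0.1179 0.4198] 
 [[-0.002  1.    -0.001]
 [ 1.     0.002 -0.002]
 [-0.002 -0.001 -1.   ]] [ 0.24  1.65 -0.07] [ 0.068  0.078  1.309 -0.002  1.755  0.066] 1.0027663550741819 0.0
```

View pics/c2.png

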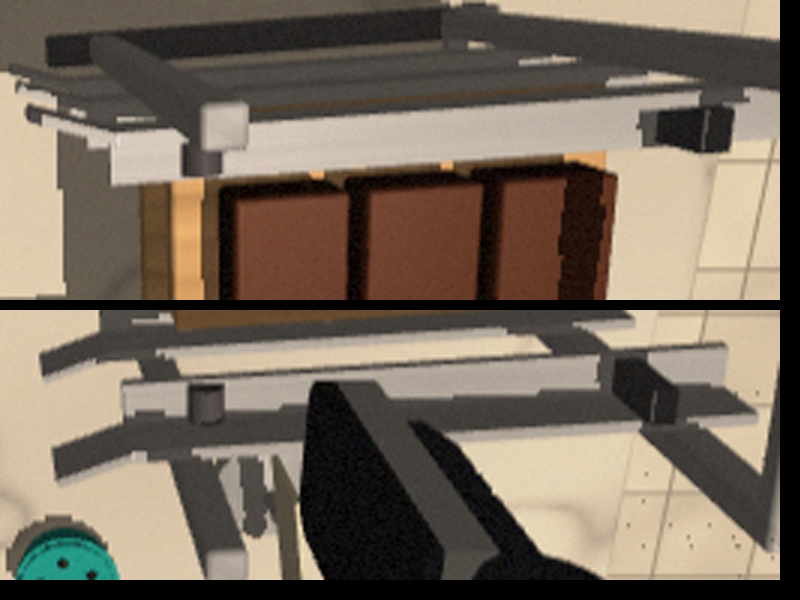

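View pics/c3.png

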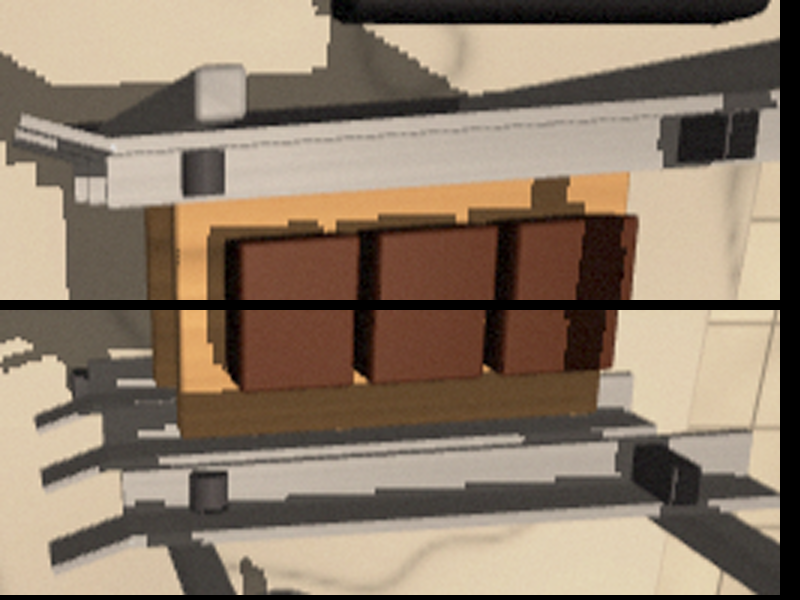

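The crops show these ledge features:
- **Left front inner corner:** (112,185) in c2 and (107,205) in c3.
- **Right front inner corner:** (123,380) in c2 and (124,472) in c3.
- **Right far corner:** (725,343) in c2 and (748,432) in c3.
- **Keepers:** about x≈205 in the crops.
- **Stops:** about x≈640–660 in the crops.

Run:
```python
from h import *
import pickle
g=pickle.load(open("W1.pkl","rb"));f=pickle.load(open("W2.pkl","rb"))
a=lambda x,y:(340+x/3-.33,135+y/3-.33); b=lambda x,y:(340+x/3-.33,290+(y-310)/3-.33)
c=lambda x,y:(330+x/3-.33,60+y/3-.33); d=lambda x,y:(330+x/3-.33,205+(y-310)/3-.33)
P={"Lfront":(a(112,185),c(107,205)),"Rfront":(b(123,380),d(124,472)),"Rback":(b(725,343),d(748,432)),"Lkeepfrontbase":(a(183,174),c(183,195)),"postL":(a(225,125),c(220,92))}
for n,(p,q) in P.items(): print(n,tri(ray(g,*p),ray(f,*q)).round(4),onz(g,*p,.2).round(4),onz(f,*q,.2).round(4))
for n,q in {"Rkeep_top_front":(d(190,473),.206),"Rkeep_top_rear":(d(228,473),.206),"Lkeep_rear":(c(223,150),.206),"LstopTopFront":(c(680,116),.222),"RstopTopfront":(d(672,462),.222),"RstopTopinner":(d(632,446),.222)}.items(): print(n,onz(f,*q[0],q[1]).round(4))
```

```text
Lfront [0.6756 0.1896 0.2049] [0.6765 0.1888 0.2   ] [0.6758 0.1895 0.2   ]
Rfront [0.686  0.0683 0.1892] [0.6843 0.0739 0.2   ] [0.6848 0.0722 0.2   ]
Rback [0.8826 0.0832 0.1922] [0.8771 0.087  0.2   ] [0.8771 0.0857 0.2   ]
Lkeepfrontbase [0.697  0.1923 0.2015] [0.6973 0.192  0.2   ] [0.6972 0.1922 0.2   ]
postL [0.6947 0.2147 0.2629] [0.7087 0.2063 0.2   ] [0.7059 0.2193 0.2   ]
Rkeep_top_front [0.7044 0.074  0.206 ]
Rkeep_top_rear [0.716 0.074 0.206]
Lkeep_rear [0.7066 0.2041 0.206 ]
LstopTopFront [0.8212 0.2121 0.222 ]
RstopTopfront [0.8418 0.0834 0.222 ]
RstopTopinner [0.8293 0.0883 0.222 ]
```

Request:
{"api": "move_arm", "payload": {"rows": [[-3.7,-0.6,0.7,0,0,0,1],[-3.7,-0.6,0.7,0,0,0,1],[-3.7,-0.6,0.7,0,0,0,1],[-3.7,-0.6,0.7,0,0,0,1],[-3.7,-0.6,0.7,0,0,0,1],[-3.7,-0.6,0.7,0,0,0,1],[-3.7,-0.6,0.7,0,0,0,1],[-3.7,-0.6,0.7,0,0,0,1],[-3.7,-0.6,0.7,0,0,0,1],[0,0,0,0,0,0,1]]}}

```text
time: 3.42
tool_pos: [0.5895, -0.2157, 0.3549]
tool_rot: [-0.001, 0.707, 0.707, -0.001]
contact_force: [-0.2, 0.5, -0.2]
gripper_width: 1.001
grasp_force: 0.0
```

Run:
```python
from h import *
import pickle
st(); f=cam("wrist"); pickle.dump(f,open("W3.pkl","wb"))
cv2.imwrite("pics/w3.png",f["img"])
```

```text
3.42 [ 0.5895 -0.2157  0.3549] 
 [[-0.001  1.    -0.004]
 [ 1.     0.001 -0.   ]
 [-0.    -0.004 -1.   ]] [-0.23  0.53 -0.15] [-0.468  0.021  1.474 -0.002  1.65  -0.47 ] 1.001086852698646 0.0
```

View pics/w3.png

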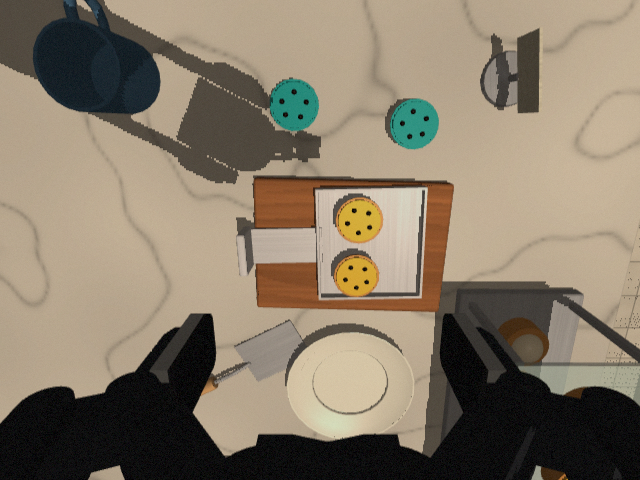

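Request:
{"api": "move_arm", "payload": {"rows": [[-2.5,-2,1.5,0,0,0,1],[-2.5,-2,1.5,0,0,0,1],[0,0,0,0,0,0,1],[0,0,0,0,0,0,1]]}}

```text
time: 3.8
tool_pos: [0.5512, -0.2609, 0.3264]
tool_rot: [-0.001, 0.705, 0.709, 0.0]
contact_force: [0.3, -0.1, -0.5]
gripper_width: 0.999
grasp_force: 0.0
```

Run:
```python
from h import *
import pickle
st(); f=cam("wrist"); pickle.dump(f,open("W4.pkl","wb")); g=pickle.load(open("W3.pkl","rb"))
cv2.imwrite("pics/w4.png",f["img"])
for h in(g,f):
    hsv=cv2.cvtColor(h["img"],cv2.COLOR_BGR2HSV)
    print(hsv[200,::40].tolist())
```

```text
3.8 [ 0.5512 -0.2609  0.3264] 
 [[-0.006  1.    -0.001]
 [ 1.     0.006  0.002]
 [ 0.002 -0.001 -1.   ]] [ 0.34 -0.06 -0.51] [-5.650e-01 -1.600e-02  1.557e+00  1.000e-03  1.603e+00 -5.700e-01] 0.9987420116962873 0.0
[[17, 58, 175], [16, 58, 185], [17, 56, 183], [17, 59, 186], [17, 58, 190], [17, 57, 171], [17, 60, 180], [11, 175, 149], [14, 37, 205], [22, 184, 182], [23, 28, 213], [12, 174, 164], [17, 58, 195], [17, 57, 194], [17, 58, 199], [16, 57, 197]]
[[17, 58, 179], [18, 59, 146], [17, 59, 187], [19, 59, 187], [18, 57, 180], [19, 57, 188], [19, 58, 184], [15, 40, 193], [15, 39, 201], [16, 36, 203], [24, 179, 208], [27, 22, 210], [12, 171, 136], [16, 58, 188], [18, 55, 191], [16, 57, 189]]
```

View pics/w4.png

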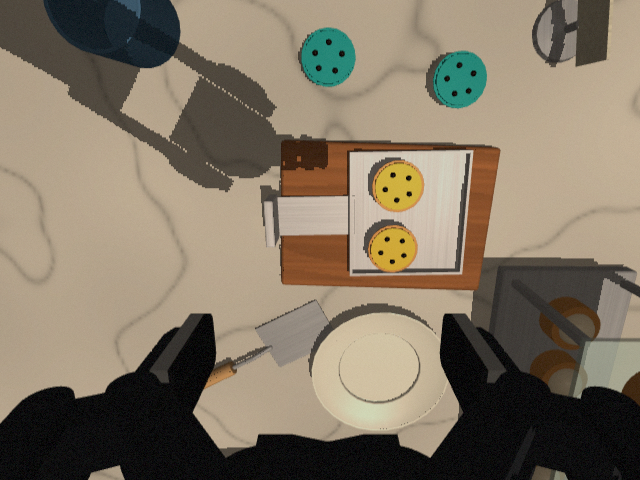

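W3 and W4 show the tray with its plate at (241,254) and (268,222) px, and the pan corners near (316,188)–(422,299) and (349,151)–(463,275). I'll refine these with masks.

Run:
```python
from h import *
import pickle
for n,(x0,y0,x1,y1) in {"W3":(225,170,445,310),"W4":(252,135,490,290)}.items():
    f=pickle.load(open(n+".pkl","rb")); hsv=cv2.cvtColor(f["img"],cv2.COLOR_BGR2HSV)
    m=((hsv[...,1]<50)&(hsv[...,2]>140)).astype(np.uint8); k=np.zeros_like(m); k[y0:y1,x0:x1]=m[y0:y1,x0:x1]
    N,l,s,c=cv2.connectedComponentsWithStats(k,connectivity=8)
    for i in range(1,N):
        if s[i,4]<60: continue
        cn=max(cv2.findContours((l==i).astype(np.uint8),0,2)[0],key=cv2.contourArea); q=cv2.approxPolyDP(cn,3,True).reshape(-1,2); print(n,s[i].tolist(),q.tolist())
    v=hsv[...,2].astype(int)
    r=254 if n=="W3" else 222
    for rr in (r-12,r,r+12): print(rr,v[rr,x0+5:x0+40].tolist(),hsv[rr,x0+5:x0+40,1].tolist())
    cc=241 if n=="W3" else 268
    print(v[r-35:r+35,cc].tolist())
```

```text
W3 [251, 187, 176, 112, 9307] [[426, 187], [316, 190], [316, 232], [314, 228], [253, 229], [254, 263], [315, 261], [316, 234], [319, 298], [420, 297]]
W3 [236, 236, 12, 40, 322] [[237, 236], [239, 272], [247, 275], [243, 236]]
242 [189, 193, 190, 188, 190, 188, 141, 172, 190, 189, 193, 192, 189, 185, 159, 80, 84, 86, 86, 84, 87, 89, 189, 189, 186, 187, 187, 188, 188, 186, 188, 186, 187, 187, 189] [54, 58, 58, 56, 56, 57, 52, 40, 40, 38, 40, 39, 39, 39, 42, 38, 33, 42, 42, 33, 32, 34, 38, 40, 40, 38, 37, 39, 38, 38, 39, 40, 35, 41, 36]
254 [190, 192, 192, 192, 195, 192, 192, 154, 162, 185, 191, 196, 196, 195, 191, 165, 86, 86, 84, 85, 84, 88, 90, 189, 188, 186, 191, 188, 189, 189, 187, 189, 188, 188, 191] [58, 57, 58, 58, 59, 58, 61, 53, 39, 39, 39, 40, 40, 39, 39, 34, 47, 42, 42, 30, 39, 43, 34, 39, 41, 40, 37, 38, 40, 38, 38, 39, 39, 38, 36]
266 [191, 190, 189, 190, 193, 190, 191, 190, 154, 161, 190, 191, 196, 198, 197, 194, 169, 86, 86, 82, 86, 90, 107, 185, 192, 175, 97, 114, 134, 136, 130, 131, 133, 134, 132] [59, 60, 59, 59, 58, 60, 60, 58, 58, 41, 38, 37, 38, 42, 39, 37, 39, 36
[... 1228 characters left out ...]
8, 42, 39, 39, 39, 35, 39, 39, 38, 40, 39, 39]
234 [182, 187, 187, 189, 188, 188, 186, 187, 143, 162, 184, 191, 198, 201, 201, 200, 180, 104, 83, 84, 83, 85, 137, 190, 189, 192, 190, 189, 190, 191, 192, 189, 190, 192, 191] [57, 55, 55, 58, 58, 58, 60, 59, 52, 39, 39, 37, 39, 37, 39, 38, 40, 37, 40, 42, 34, 39, 37, 39, 38, 41, 40, 38, 36, 39, 41, 42, 38, 40, 39]
[86, 82, 85, 83, 80, 82, 83, 79, 75, 70, 69, 64, 66, 73, 134, 181, 194, 197, 196, 194, 197, 200, 198, 195, 197, 196, 196, 193, 197, 195, 199, 197, 195, 194, 196, 195, 195, 193, 192, 193, 192, 192, 192, 192, 192, 190, 189, 191, 187, 190, 188, 189, 187, 188, 184, 187, 184, 186, 189, 174, 183, 187, 186, 185, 187, 185, 187, 185, 185, 186]
```

Run:
```python
from h import *
import pickle
f=pickle.load(open("W3.pkl","rb"));g=pickle.load(open("W4.pkl","rb"))
P={"panTL":((315.5,188.5),(349.5,151),.031),"panTR":((426.5,187),(472.5,150),.031),"panBR":((421.5,298.5),(462.5,274.5),.031),"panBL":((318.8,299.5),(350,275),.031),
"plTL":((235.9,236),(264,202),.06),"plTR":((244,236),(273,202.5),.06),"plBR":((247.5,275),(274.2,247.2),.06),"plBL":((238.7,273.5),(265.7,246.8),.06)}
Q={}
for n,(p,q,z) in P.items():
    a,b=onz(f,*p,z),onz(g,*q,z); Q[n]=b; print(n,tri(ray(f,*p),ray(g,*q)).round(4),a.round(4),b.round(4))
    Q[n]=(a+b)/2
pan=sum(Q[k] for k in Q if k[:3]=="pan")/4; pl=sum(Q[k] for k in Q if k[:2]=="pl")/4
d=pan-pl; print(pan,pl,np.linalg.norm(d[:2]),np.degrees(np.arctan2(d[1],d[0])))
L=Q["panTR"]-Q["panTL"]+Q["panBR"]-Q["panBL"];print(np.degrees(np.arctan2(L[1],L[0])), np.linalg.norm(L)/2)
S=Q["panTL"]-Q["panBL"]+Q["panTR"]-Q["panBR"];print(np.degrees(np.arctan2(S[1],S[0]))-90, np.linalg.norm(S)/2)
T=Q["plTL"]-Q["plBL"]+Q["plTR"]-Q["plBR"];print(np.degrees(np.arctan2(T[1],T[0]))-90, np.linalg.norm(T)/2)
```

```text
panTL [ 0.5746 -0.2129  0.0258] [ 0.5749 -0.2122  0.031 ] [ 0.5741 -0.2124  0.031 ]
panTR [ 0.703  -0.2104  0.0313] [ 0.7029 -0.2103  0.031 ] [ 0.7033 -0.2106  0.031 ]
panBR [ 0.7064 -0.3492  0.0353] [ 0.7074 -0.3511  0.031 ] [ 0.708  -0.3509  0.031 ]
panBL [ 0.5779 -0.3518  0.0328] [ 0.5779 -0.3528  0.031 ] [ 0.5778 -0.3523  0.031 ]
plTL [ 0.4864 -0.2613  0.06  ] [ 0.4861 -0.2611  0.06  ] [ 0.4867 -0.2616  0.06  ]
plTR [ 0.4951 -0.2621  0.0576] [ 0.4952 -0.2611  0.06  ] [ 0.4958 -0.262   0.06  ]
plBR [ 0.4929 -0.3147  0.044 ] [ 0.4963 -0.3081  0.06  ] [ 0.4954 -0.3098  0.06  ]
plBL [ 0.4828 -0.3139  0.043 ] [ 0.4862 -0.3062  0.06  ] [ 0.4864 -0.3094  0.06  ]
[ 0.64082021 -0.28159284  0.031     ] [ 0.49102956 -0.28490838  0.06      ] 0.14982733333390055 1.2680064854999353
0.7505391621395915 0.12923347396032636
1.6235342434653859 0.1404895114834706
0.15136207289339154 0.046943302417399635
```

Request:
{"api": "move_arm", "payload": {"rows": [[-0.5,-1.2,3.6,0,0,-0.2,1],[-0.5,-1.2,3.6,0,0,-0.2,1],[-0.5,-1.2,3.6,0,0,-0.2,1],[-0.5,-1.2,3.6,0,0,-0.2,1],[-0.4,-1.2,3.6,0,0,-0.1,1],[0,0,0,0,0,0,1],[0,0,0,0,0,0,1],[0,0,0,0,0,0,1]]}}

```text
time: 4.52
tool_pos: [0.4943, -0.2871, 0.1506]
tool_rot: [0.002, 0.699, 0.715, 0.001]
contact_force: [0.6, -0.1, 0.8]
gripper_width: 0.995
grasp_force: 0.0
```

Run:
```python
from h import *
s,R=st(); print((R.T@(np.array([.491,-.285,.049])-s["tool_pos"])*100).round(2))
```

```text
4.52 [ 0.4943 -0.2871  0.1506] 
 [[-0.023  1.     0.004]
 [ 1.     0.023 -0.002]
 [-0.003  0.004 -1.   ]] [ 0.58 -0.09  0.75] [-6.570e-01  6.000e-03  1.832e+00  1.000e-03  1.299e+00 -6.800e-01] 0.9952778166866612 0.0
[ 0.25 -0.37 10.16]
```

Request:
{"api": "move_arm", "payload": {"rows": [[0.2,-0.3,2.5,0,0,0,1],[0,0,2.5,0,0,0,1],[0,0,2.5,0,0,0,1],[0,0,1.6,0,0,0,1],[0,0,1,0,0,0,1],[0,0,0,0,0,0,1],[0,0,0,0,0,0,1]]}}

```text
time: 5.1
tool_pos: [0.4907, -0.2859, 0.0486]
tool_rot: [0.002, 0.699, 0.715, 0.0]
contact_force: [-0.8, -0.3, -0.8]
gripper_width: 1.001
grasp_force: 0.0
```

Run:
```python
from h import *
s,R=st(); print((R.T@(np.array([.491,-.285,.049])-s["tool_pos"])*100).round(2))
```

```text
5.1 [ 0.4907 -0.2859  0.0486] 
 [[-0.022  1.     0.003]
 [ 1.     0.022 -0.002]
 [-0.002  0.003 -1.   ]] [-0.83 -0.33 -0.81] [-0.659  0.129  1.893  0.     1.117 -0.681] 1.0005240745717845 0.0
[ 0.09  0.03 -0.04]
```

Request:
{"api": "move_arm", "payload": {"rows": [[0,0,0,0,0,0,0.4],[0,0,0,0,0,0,0],[0,0,0,0,0,0,-0.3],[0,0,0,0,0,0,-0.5],[0,0,0,0,0,0,-0.6],[0,0,0,0,0,0,-0.7],[0,0,0,0,0,0,-0.8],[0,0,0,0,0,0,-1],[0,0,0,0,0,0,-1],[0,0,0,0,0,0,-1]]}}

```text
time: 5.93
tool_pos: [0.489, -0.2854, 0.0467]
tool_rot: [0.0, 0.699, 0.715, 0.0]
contact_force: [-0.5, 0.2, 3.1]
gripper_width: 0.109
grasp_force: 59.0
```

Run:
```python
from h import *
s,R=st(); print(s["ft_torque"])
```

```text
5.93 [ 0.489  -0.2854  0.0467] 
 [[-0.021  1.     0.   ]
 [ 1.     0.021 -0.   ]
 [-0.     0.    -1.   ]] [-0.52  0.2   3.1 ] [-0.66   0.13   1.896  0.     1.116 -0.681] 0.10888122442813546 58.99005889892578
[ 0.10590301 -0.0153682   0.08334164]
```

Request:
{"api": "move_arm", "payload": {"rows": [[0,0,-0.3,0,0,0,-1],[0,0,-0.5,0,0,0,-1],[0,0,-0.8,0,0,0,-1],[0,0,-1,0,0,0,-1],[0,0,-1,0,0,0,-1],[0,0,-0.7,0,0,0,-1],[0,0,-0.4,0,0,0,-1],[0,0,0,0,0,0,-1],[0,0,0,0,0,0,-1]]}}

```text
time: 6.68
tool_pos: [0.4888, -0.2853, 0.0937]
tool_rot: [0.0, 0.699, 0.715, 0.0]
contact_force: [-0.5, 0.2, -3.8]
gripper_width: 0.106
grasp_force: 58.4
```

Run:
```python
from h import *
import pickle
s,R=st(); print(s["ft_torque"]); 
f=cam("wrist"); t=cam("top"); sc=cam("scene"); pickle.dump((f,t,sc,s),open("L.pkl","wb"))
W=np.zeros((480,640*1,3),np.uint8); cv2.imwrite("pics/lift.png",f["img"])
hsv=cv2.cvtColor(f["img"],cv2.COLOR_BGR2HSV)
m=((hsv[...,1]<50)&(hsv[...,2]>140)).astype(np.uint8)
N,l,st_,c=cv2.connectedComponentsWithStats(m)
for i in range(1,N):
    if st_[i,4]<300: continue
    cn=max(cv2.findContours((l==i).astype(np.uint8),0,2)[0],key=cv2.contourArea); print(st_[i].tolist(),cv2.approxPolyDP(cn,3,True).reshape(-1,2).tolist())
y=cv2.inRange(hsv,(18,120,120),(30,255,255)); N,l,st_,c=cv2.connectedComponentsWithStats(y)
print([(st_[i].tolist(),c[i].round(1).tolist()) for i in range(1,N) if st_[i,4]>300])
```

```text
6.68 [ 0.4888 -0.2853  0.0937] 
 [[-0.021  1.     0.001]
 [ 1.     0.021 -0.   ]
 [-0.     0.    -1.   ]] [-0.52  0.21 -3.78] [-0.66   0.063  1.877 -0.     1.201 -0.681] 0.10561846077247483 58.41650426387787
[-0.00953013  0.38663773 -0.02207668]
[0, 0, 169, 193, 18903] [[42, 2], [44, 10], [34, 20], [35, 28], [23, 42], [24, 49], [17, 54], [16, 66], [4, 79], [5, 86], [0, 91], [0, 128], [24, 140], [40, 155], [44, 148], [52, 163], [96, 192], [98, 183], [108, 175], [107, 169], [119, 157], [118, 151], [131, 139], [130, 132], [143, 120], [142, 113], [149, 109], [152, 98], [161, 89], [157, 75], [168, 75], [159, 66], [152, 74], [137, 49], [130, 49], [115, 31], [108, 31], [74, 0]]
[136, 0, 504, 205, 43948] [[136, 0], [141, 7], [148, 7], [163, 26], [170, 26], [181, 39], [188, 39], [193, 48], [236, 58], [242, 66], [249, 66], [258, 79], [265, 79], [282, 100], [294, 105], [302, 123], [302, 135], [308, 135], [309, 143], [317, 148], [317, 159], [306, 167], [309, 171], [303, 175], [306, 183], [314, 187], [314, 197], [330, 200], [331, 204], [337, 204], [341, 188], [329, 188], [323, 182], [341, 181], [
[... 1668 characters left out ...]
11, 285], [299, 285], [281, 273], [235, 275], [221, 268], [218, 275], [212, 274], [219, 283], [213, 285], [206, 298], [199, 298], [190, 292], [174, 292], [154, 285], [111, 254], [119, 270], [119, 279], [114, 279], [109, 263], [97, 250], [100, 246], [102, 249], [102, 244], [97, 249], [75, 228], [78, 220], [93, 236], [93, 229], [0, 164]]
[378, 263, 154, 96, 10651] [[378, 322], [383, 344], [393, 357], [439, 354], [450, 358], [515, 358], [531, 263], [433, 263], [429, 314], [396, 319], [395, 323]]
[306, 396, 44, 44, 1209] [[341, 396], [335, 407], [314, 419], [312, 404], [308, 404], [307, 436], [328, 439], [349, 431], [347, 404], [343, 404], [341, 418]]
[([592, 366, 48, 95, 3135], [619.9, 416.7])]
```

Run:
```python
from h import *
import pickle
f,t,sc,s=pickle.load(open("L.pkl","rb")); R=Rn.from_quat(np.roll(s["tool_rot"],-1)).as_matrix()
for dz in (.0147,.0157,.0177,.0197):
  print(dz,[proj(f,s["tool_pos"]+R@np.array([x,.085,dz])).round(1).tolist() for x in(.07,-.07)], proj(f,s["tool_pos"]+R@np.array([.022,.085,dz+.009])).round(1))
# scene / top pan corners from world expectations
for yaw in [1.2]:
  c,sn=np.cos(np.radians(yaw)),np.sin(np.radians(yaw))
  for x,y in ((.085,.07),(.085,-.07),(.215,-.07),(.215,.07)):
    X=s["tool_pos"]+[c*x-sn*y,sn*x+c*y,-.0157]; print(x,y,proj(t,X).round(1),proj(sc,X).round(1))
for n,im in(("t",t["img"][190:290,390:490]),("s",sc["img"][230:360,140:260])):
    hsv=cv2.cvtColor(im,cv2.COLOR_BGR2HSV); m=((hsv[...,1]<50)&(hsv[...,2]>110)).astype(np.uint8)
    N,l,q,c=cv2.connectedComponentsWithStats(m)
    o=(390,190) if n=="t" else (140,230)
    for i in range(1,N):
        if q[i,4]<80: continue
        cn=max(cv2.findContours((l==i).astype(np.uint8),0,2)[0],key=cv2.contourArea); print(n,(cv2.approxPolyDP(cn,2,True).reshape(-1,2)+o).tolist())
```

```text
0.0147 [[573.4, 141.4], [515.1, 461.8]] [537.5 263.4]
0.0157 [[571.7, 141.3], [514.1, 459.9]] [536.3 262.5]
0.0177 [[568.3, 141.0], [512.1, 456.3]] [533.8 260.9]
0.0197 [[565.0, 140.8], [510.1, 452.8]] [531.3 259.2]
0.085 0.07 [415.6 243.4] [223. 276.]
0.085 -0.07 [467.7 241.6] [163.8 287.2]
0.215 -0.07 [462.8 195.2] [171.  322.4]
0.215 0.07 [411.8 197. ] [234.6 309.3]
t [[459, 197], [412, 199], [415, 243], [432, 243], [434, 259], [440, 257], [444, 249], [443, 243], [448, 238], [440, 229], [444, 217], [455, 213], [462, 218]]
s [[178, 253], [184, 283], [165, 288], [173, 326], [234, 315], [235, 308], [224, 278], [221, 276], [204, 279], [201, 273], [191, 273], [184, 264], [182, 253]]
s [[140, 313], [140, 321], [150, 322], [156, 330], [156, 343], [149, 350], [140, 353], [140, 359], [172, 359], [164, 317], [160, 318], [157, 314], [143, 317]]
```

The tray hangs level, and the front rim corner matches the expected projection. Next I lift it and carry it to a point in front of the rack.

Request:
{"api": "move_arm", "payload": {"rows": [[0,0,-0.5,0,0,0,-1],[0,0,-1,0,0,0,-1],[0,0,-1.5,0,0,0,-1],[0,0,-2,0,0,0,-1],[0,0,-2,0,0,0,-1],[0,0,-2,0,0,0,-1],[0,0,-2,0,0,0,-1],[0,0,-1.5,0,0,0,-1],[0,0,-1,0,0,0,-1],[0,0,-0.6,0,0,0,-1],[0,0,-0.5,0,0,0,-1]]}}

```text
time: 7.75
tool_pos: [0.4887, -0.2852, 0.24]
tool_rot: [0.0, 0.7, 0.715, 0.0]
contact_force: [-0.4, -0.5, -3.4]
gripper_width: 0.109
grasp_force: 58.5
```

Request:
{"api": "move_arm", "payload": {"rows": [[0.6,-0.1,0,0,0,0,-1],[1.2,-0.2,0,0,0,0,-1],[1.9,-0.4,0,0,0,0,-1],[2.5,-0.47,0,0,0,0,-1],[2.5,-0.47,0,0,0,0,-1],[2.5,-0.47,0,0,0,0,-1],[2.5,-0.47,0,0,0,0,-1],[2.5,-0.47,0,0,0,0,-1],[2.5,-0.47,0,0,0,0,-1],[2.5,-0.47,0,0,0,0,-1],[2.5,-0.47,0,0,0,0,-1],[2.5,-0.47,0,0,0,0,-1],[2.5,-0.47,0,0,0,0,-1],[2.5,-0.47,0,0,0,0,-1],[2.5,-0.47,0,0,0,0,-1],[2.5,-0.47,0,0,0,0,-1],[1.9,-0.4,0,0,0,0,-1],[1.2,-0.2,0,0,0,0,-1],[0.6,-0.1,0,0,0,0,-1],[0,0,0,0,0,0,-1]]}}

```text
time: 9.42
tool_pos: [0.4038, 0.1134, 0.2381]
tool_rot: [-0.001, 0.699, 0.716, -0.001]
contact_force: [1.4, -0.1, -4.1]
gripper_width: 0.106
grasp_force: 58.6
```

Request:
{"api": "move_arm", "payload": {"rows": [[0,0,0,0,0,-0.5,-1],[0,0,0,0,0,-0.7,-1],[0,0,0,0,0,-0.7,-1],[0,0,0,0,0,-0.6,-1],[0,0,0,0,0,-0.4,-1],[0,0,0,0,0,0,-1],[0,0,0,0,0,0,-1]]}}

```text
time: 10.0
tool_pos: [0.4052, 0.1119, 0.2393]
tool_rot: [-0.0, 0.681, 0.732, -0.0]
contact_force: [-0.5, -0.2, -4.4]
gripper_width: 0.109
grasp_force: 58.6
```

```bash
cat > rel.py <<'E'
from h import *
M=np.array([.6803,.131,.2]); u=np.array([np.cos(np.radians(4.1)),np.sin(np.radians(4.1)),0]); w=np.array([-u[1],u[0],0])
def rep():
    s,R=st(); d=s["tool_pos"]-M; print("back s,lat,underside above ledge mm:",((d@u+.215)*1000).round(1),(d@w*1000).round(1),((d[2]-.0287)*1000).round(1),"yaw",np.degrees(np.arctan2(R[1,1],R[0,1])).round(2)); print("F along",(np.array(s["contact_force"])@u).round(2),s["ft_torque"]); return s,R
E
python3 - <<'E'
from rel import *
import pickle
s,R=rep(); f=cam("wrist");t=cam("top");sc=cam("scene");pickle.dump((f,t,sc,s),open("A.pkl","wb"))
def corners(fr,n):
  for x,y in ((.085,.07),(.085,-.07),(.215,-.07),(.215,.07)):
    print(n,x,y,proj(fr,s["tool_pos"]+R@np.array([y,x,.0157])).round(1))
corners(t,"t");corners(sc,"s");corners(f,"w")
for nm,p in {"Lledge":M+.0586*w,"Rledge":M-.0586*w}.items(): print(nm,proj(f,p).round(1),proj(t,p).round(1))
hsv=cv2.cvtColor(t["img"],cv2.COLOR_BGR2HSV); m=((hsv[...,1]<48)&(hsv[...,2]>140)).astype(np.uint8); k=m*0; k[150:300,240:340]=m[150:300,240:340]
N,l,q,c=cv2.connectedComponentsWithStats(k)
for i in range(1,N):
    if q[i,4]>150:
        cn=max(cv2.findContours((l==i).astype(np.uint8),0,2)[0],key=cv2.contourArea); print("t",cv2.approxPolyDP(cn,2,True).reshape(-1,2).tolist())
y=cv2.inRange(hsv,(18,120,100),(30,255,255)); N,l,q,c=cv2.connectedComponentsWithStats(y)
print([(c[i].round(1).tolist(),int(q[i,4])) for i in range(1,N) if q[i,4]>60])
E
```

```text
10.0 [0.4052 0.1119 0.2393] 
 [[-0.071  0.997 -0.   ]
 [ 0.997  0.071 -0.   ]
 [-0.    -0.    -1.   ]] [-0.47 -0.24 -4.41] [ 0.092 -0.467  2.076 -0.     1.533  0.02 ] 0.1093222479963012 58.577924966812134
back s,lat,underside above ledge mm: -60.8 0.6 10.6 yaw 4.1
F along -0.49 [ 0.01678827  0.39358878 -0.025725  ]
t 0.085 0.07 [258.4 269.7]
t 0.085 -0.07 [318.  264.6]
t 0.215 -0.07 [313.3 211.3]
t 0.215 0.07 [255.1 216.2]
s 0.085 0.07 [367.7 183.8]
s 0.085 -0.07 [317.3 193.1]
s 0.215 -0.07 [338.1 218.4]
s 0.215 0.07 [391.5 207.6]
w 0.085 0.07 [571.6 141.2]
w 0.085 -0.07 [514.  459.9]
w 0.215 -0.07 [800.3 459.8]
w 0.215 0.07 [946.4 141.1]
Lledge [992.6 168.4] [259.8 194.7]
Rledge [874.2 403.9] [307.1 190.7]
t [[313, 217], [312, 220], [311, 216], [257, 220], [259, 245], [261, 239], [268, 234], [279, 236], [284, 243], [283, 255], [275, 262], [265, 261], [259, 253], [259, 247], [260, 268], [277, 267], [282, 264], [301, 265], [306, 261], [315, 264], [316, 259], [317, 263]]
[([493.3, 132.2], 260), ([521.4, 131.9], 255), ([549.6, 131.5], 262), ([577.8, 131.2], 254), ([301.0, 245.4], 340), ([271.2, 246.4], 329)]
```

Request:
{"api": "move_arm", "payload": {"rows": [[0,0.3,0,0,0,0,-1],[0,0.6,0,0,0,0,-1],[0,0.8,0,0,0,0,-1],[-0.05,1,0,0,0,0,-1],[0,0.9,0,0,0,0,-1],[0,0.8,0,0,0,0,-1],[0,0.5,0,0,0,0,-1],[0,0.3,0,0,0,0,-1],[0,0,0,0,0,0,-1],[0,0,0,0,0,0,-1]]}}

```text
time: 10.98
tool_pos: [0.4569, 0.1154, 0.2392]
tool_rot: [-0.0, 0.681, 0.732, -0.0]
contact_force: [-1.3, 0.9, -3.7]
gripper_width: 0.11
grasp_force: 58.6
```

Run:
```python
from rel import *
import pickle
s,R=rep(); t=cam("top");sc=cam("scene");pickle.dump((t,sc,s),open("B.pkl","wb"))
z=lambda i,k:cv2.resize(i,None,fx=k,fy=k,interpolation=cv2.INTER_CUBIC)
W=np.zeros((600,800,3),np.uint8); W[:600,:400]=z(t["img"][120:270,235:335],4); W[:520,400:800]=z(sc["img"][160:290,330:430],4); cv2.imwrite("pics/b.png",W)
for x,y in ((.085,.07),(.085,-.07),(.215,-.07),(.215,.07)):
    p=s["tool_pos"]+R@np.array([y,x,.0157]); a=proj(t,p);b=proj(sc,p); print(x,y,((a-[235,120])*4).round(),((b-[330,160])*4+[400,0]).round())
for y in(.0725,-.0725):
  for x in (0,.195):
    p=M+u*x+w*y+[0,0,.018]; print("wall",x,y,((proj(t,p)-[235,120])*4).round(),((proj(sc,p)-[330,160])*4+[400,0]).round())
```

```text
10.98 [0.4569 0.1154 0.2392] 
 [[-0.072  0.997 -0.001]
 [ 0.997  0.072 -0.   ]
 [-0.    -0.001 -1.   ]] [-1.31  0.89 -3.73] [ 0.089 -0.322  1.971  0.     1.494  0.017] 0.10979472996923767 58.63235592842102
back s,lat,underside above ledge mm: -8.9 0.4 10.5 yaw 4.13
F along -1.24 [-0.03599606  0.3745191   0.09233473]
0.085 0.07 [ 89. 512.] [587. 132.]
0.085 -0.07 [325. 492.] [381. 171.]
0.215 -0.07 [306. 283.] [469. 279.]
0.215 0.07 [ 76. 303.] [688. 233.]
wall 0 0.0725 [ 73. 292.] [697. 247.]
wall 0.195 0.0725 [55. -3.] [881. 432.]
wall 0 -0.0725 [310. 272.] [470. 296.]
wall 0.195 -0.0725 [284. -21.] [632. 494.]
```

View pics/b.png

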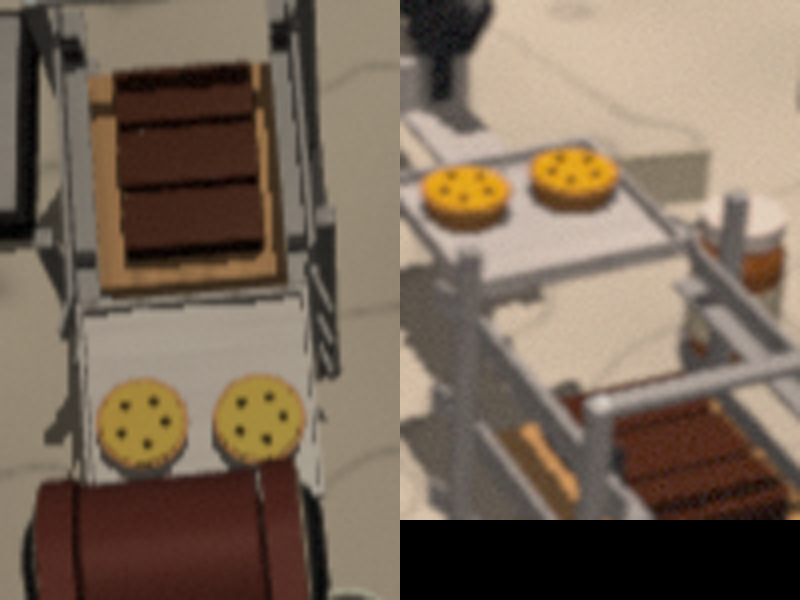

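The picture shows the pan's back edge at the flared rail entrance, about centred between the walls, with both tarts in place. I'll continue slowly and watch the forces.

Request:
{"api": "move_arm", "payload": {"rows": [[0,0.2,0,0,0,0,-1],[0,0.3,0,0,0,0,-1],[0,0.3,0,0,0,0,-1],[0,0.3,0,0,0,0,-1],[0,0.3,0,0,0,0,-1],[0,0.3,0,0,0,0,-1],[0,0.2,0,0,0,0,-1],[0,0,0,0,0,0,-1]]}}

```text
time: 11.75
tool_pos: [0.4764, 0.1167, 0.2393]
tool_rot: [-0.0, 0.681, 0.732, -0.0]
contact_force: [-0.8, -0.4, -2.8]
gripper_width: 0.107
grasp_force: 58.6
```

```bash
python3 -c "
from rel import *
rep()"
```

```text
11.75 [0.4764 0.1167 0.2393] 
 [[-0.072  0.997 -0.   ]
 [ 0.997  0.072 -0.   ]
 [-0.    -0.    -1.   ]] [-0.8  -0.41 -2.76] [ 0.088 -0.271  1.93  -0.     1.483  0.016] 0.10746790892960453 58.63920271396637
back s,lat,underside above ledge mm: 10.6 0.3 10.6 yaw 4.12
F along -0.83 [-0.04871652  0.35890198 -0.03714645]
```

Request:
{"api": "move_arm", "payload": {"rows": [[0,0.2,0,0,0,0,-1],[0,0.4,0,0,0,0,-1],[0,0.5,0,0,0,0,-1],[0,0.5,0,0,0,0,-1],[0,0.5,0,0,0,0,-1],[0,0.5,0,0,0,0,-1],[0,0.5,0,0,0,0,-1],[0,0.5,0,0,0,0,-1],[0,0.4,0,0,0,0,-1],[0,0.2,0,0,0,0,-1],[0,0,0,0,0,0,-1]]}}

```text
time: 12.67
tool_pos: [0.5182, 0.1197, 0.2393]
tool_rot: [-0.0, 0.681, 0.732, -0.0]
contact_force: [0.1, 1.0, -3.8]
gripper_width: 0.109
grasp_force: 58.6
```

```bash
python3 -c "
from rel import *
rep()"
```

```text
12.67 [0.5182 0.1197 0.2393] 
 [[-0.072  0.997 -0.   ]
 [ 0.997  0.072 -0.   ]
 [-0.    -0.    -1.   ]] [ 0.15  1.01 -3.82] [ 0.087 -0.165  1.84  -0.     1.466  0.015] 0.10907697119054757 58.6390346288681
back s,lat,underside above ledge mm: 52.6 0.3 10.6 yaw 4.12
F along 0.22 [-0.07022271  0.35093085  0.02139661]
```

Request:
{"api": "move_arm", "payload": {"rows": [[0,0.2,0,0,0,0,-1],[0,0.4,0,0,0,0,-1],[0,0.5,0,0,0,0,-1],[0,0.5,0,0,0,0,-1],[0,0.5,0,0,0,0,-1],[0,0.5,0,0,0,0,-1],[0,0.5,0,0,0,0,-1],[0,0.5,0,0,0,0,-1],[0,0.5,0,0,0,0,-1],[0,0.5,0,0,0,0,-1],[0,0.5,0,0,0,0,-1],[0,0.5,0,0,0,0,-1],[0,0.5,0,0,0,0,-1],[0,0.5,0,0,0,0,-1],[0,0.5,0,0,0,0,-1],[0,0.4,0,0,0,0,-1],[0,0.2,0,0,0,0,-1],[0,0,0,0,0,0,-1]]}}

```text
time: 14.17
tool_pos: [0.595, 0.1253, 0.2392]
tool_rot: [-0.0, 0.681, 0.732, -0.0]
contact_force: [-0.3, -0.2, -4.0]
gripper_width: 0.106
grasp_force: 58.6
```

```bash
python3 -c "
from rel import *
rep()"
```

```text
14.17 [0.595  0.1253 0.2392] 
 [[-0.072  0.997 -0.   ]
 [ 0.997  0.072 -0.   ]
 [-0.    -0.    -1.   ]] [-0.3  -0.25 -4.02] [ 0.085  0.02   1.665 -0.     1.457  0.013] 0.10565582258534462 58.64301860332489
back s,lat,underside above ledge mm: 129.5 0.4 10.5 yaw 4.12
F along -0.32 [-0.01719751  0.41486252 -0.00839891]
```

Request:
{"api": "move_arm", "payload": {"rows": [[0,0.1,0,0,0,0,-1],[0,0.1,0,0,0,0,-1],[0,0.1,0,0,0,0,-1],[0,0.1,0,0,0,0,-1],[0,0.1,0,0,0,0,-1],[0,0.1,0,0,0,0,-1],[0,0.1,0,0,0,0,-1],[0,0.1,0,0,0,0,-1],[0,0.1,0,0,0,0,-1],[0,0.1,0,0,0,0,-1],[0,0.1,0,0,0,0,-1],[0,0.1,0,0,0,0,-1],[0,0.1,0,0,0,0,-1],[0,0.1,0,0,0,0,-1]]}}

```text
time: 15.33
tool_pos: [0.6087, 0.1263, 0.2393]
tool_rot: [-0.0, 0.681, 0.732, -0.0]
contact_force: [-0.3, -0.1, -3.4]
gripper_width: 0.106
grasp_force: 58.6
```

Request:
{"api": "move_arm", "payload": {"rows": [[0,0.08,0,0,0,0,-1],[0,0.08,0,0,0,0,-1],[0,0.08,0,0,0,0,-1],[0,0.08,0,0,0,0,-1],[0,0,0,0,0,0,-1]]}}

```text
time: 15.75
tool_pos: [0.6119, 0.1265, 0.2394]
tool_rot: [0.0, 0.681, 0.732, 0.0]
contact_force: [-0.4, -0.3, -5.0]
gripper_width: 0.101
grasp_force: 58.6
```

Request:
{"api": "move_arm", "payload": {"rows": [[0,0.08,0,0,0,0,-1],[0,0.08,0,0,0,0,-1],[0,0.08,0,0,0,0,-1],[0,0,0,0,0,0,-1]]}}

```text
time: 16.08
tool_pos: [0.6143, 0.1267, 0.2393]
tool_rot: [0.0, 0.681, 0.732, 0.0]
contact_force: [-0.1, 0.3, -4.1]
gripper_width: 0.105
grasp_force: 58.6
```

```bash
python3 -c "
from rel import *
rep()"
```

```text
16.08 [0.6143 0.1267 0.2393] 
 [[-0.072  0.997  0.   ]
 [ 0.997  0.072  0.   ]
 [-0.     0.    -1.   ]] [-0.09  0.33 -4.13] [ 0.085  0.065  1.619 -0.     1.458  0.013] 0.10514664188358262 58.62649440765381
back s,lat,underside above ledge mm: 148.9 0.4 10.6 yaw 4.13
F along -0.06 [-0.03951495  0.38741191  0.03086622]
```

Request:
{"api": "move_arm", "payload": {"rows": [[0,0.08,0,0,0,0,-1],[0,0.08,0,0,0,0,-1],[0,0.08,0,0,0,0,-1],[0,0,0,0,0,0,-1]]}}

```text
time: 16.42
tool_pos: [0.6167, 0.1268, 0.2393]
tool_rot: [0.0, 0.681, 0.732, 0.0]
contact_force: [-0.4, -0.6, -3.8]
gripper_width: 0.111
grasp_force: 58.6
```

Request:
{"api": "move_arm", "payload": {"rows": [[0,0.08,0,0,0,0,-1],[0,0.08,0,0,0,0,-1],[0,0,0,0,0,0,-1]]}}

```text
time: 16.67
tool_pos: [0.6183, 0.127, 0.2393]
tool_rot: [0.0, 0.681, 0.732, 0.0]
contact_force: [-0.4, 0.2, -4.4]
gripper_width: 0.106
grasp_force: 58.6
```

Request:
{"api": "move_arm", "payload": {"rows": [[0,0.08,0,0,0,0,-1],[0,0.08,0,0,0,0,-1],[0,0,0,0,0,0,-1]]}}

```text
time: 16.92
tool_pos: [0.6199, 0.1271, 0.2393]
tool_rot: [0.0, 0.681, 0.732, 0.0]
contact_force: [0.2, 0.3, -3.4]
gripper_width: 0.113
grasp_force: 58.6
```

Request:
{"api": "move_arm", "payload": {"rows": [[0,0.08,0,0,0,0,-1],[0,0.08,0,0,0,0,-1],[0,0,0,0,0,0,-1]]}}

```text
time: 17.17
tool_pos: [0.6215, 0.1272, 0.2393]
tool_rot: [0.0, 0.681, 0.732, 0.0]
contact_force: [0.5, -0.0, -4.4]
gripper_width: 0.106
grasp_force: 58.6
```

Request:
{"api": "move_arm", "payload": {"rows": [[0,0.08,0,0,0,0,-1],[0,0.08,0,0,0,0,-1],[0,0,0,0,0,0,-1]]}}

```text
time: 17.42
tool_pos: [0.6231, 0.1273, 0.2393]
tool_rot: [0.0, 0.681, 0.732, 0.0]
contact_force: [-0.9, 0.7, -3.6]
gripper_width: 0.109
grasp_force: 58.6
```

Request:
{"api": "move_arm", "payload": {"rows": [[0,0.08,0,0,0,0,-1],[0,0.08,0,0,0,0,-1],[0,0,0,0,0,0,-1]]}}

```text
time: 17.67
tool_pos: [0.6244, 0.1275, 0.2392]
tool_rot: [-0.0, 0.681, 0.732, -0.0]
contact_force: [-1.5, -0.6, -3.0]
gripper_width: 0.106
grasp_force: 58.8
```

Request:
{"api": "move_arm", "payload": {"rows": [[0,0.08,0,0,0,0,-1],[0,0.08,0,0,0,0,-1],[0,0,0,0,0,0,-1]]}}

```text
time: 17.92
tool_pos: [0.626, 0.1276, 0.2392]
tool_rot: [-0.0, 0.681, 0.732, -0.0]
contact_force: [-3.3, 0.0, -3.6]
gripper_width: 0.109
grasp_force: 58.8
```

Request:
{"api": "move_arm", "payload": {"rows": [[0,0,0,0,0,0,-1]]}}

```text
time: 18.0
tool_pos: [0.626, 0.1276, 0.2392]
tool_rot: [-0.0, 0.681, 0.732, -0.0]
contact_force: [-3.3, 0.4, -3.4]
gripper_width: 0.107
grasp_force: 58.8
```

```bash
python3 -c "
from rel import *
rep()"
```

```text
18.0 [0.626  0.1276 0.2392] 
 [[-0.072  0.997 -0.001]
 [ 0.997  0.072  0.   ]
 [ 0.    -0.001 -1.   ]] [-3.26  0.39 -3.4 ] [0.085 0.092 1.59  0.    1.46  0.012] 0.1069236023228169 58.80792260169983
back s,lat,underside above ledge mm: 160.6 0.5 10.5 yaw 4.14
F along -3.23 [ 0.06724594  0.77911007 -0.0070636 ]
```

Contact started near x≈0.6238, and the stops are now about 2.3 mm in. I'll push about 3.3 mm more, to roughly 5.5 mm and 5 N.

Request:
{"api": "move_arm", "payload": {"rows": [[0,0.08,0,0,0,0,-1],[0,0.08,0,0,0,0,-1],[0,0.05,0,0,0,0,-1],[0,0,0,0,0,0,-1]]}}

```text
time: 18.33
tool_pos: [0.6281, 0.1278, 0.2392]
tool_rot: [-0.0, 0.681, 0.732, -0.0]
contact_force: [-3.4, 0.8, -2.8]
gripper_width: 0.108
grasp_force: 58.9
```

Request:
{"api": "move_arm", "payload": {"rows": [[0,0.06,0,0,0,0,-1],[0,0.06,0,0,0,0,-1],[0,0,0,0,0,0,-1]]}}

```text
time: 18.58
tool_pos: [0.6293, 0.1279, 0.2392]
tool_rot: [-0.0, 0.681, 0.732, -0.0]
contact_force: [-4.1, 1.7, -3.3]
gripper_width: 0.107
grasp_force: 58.9
```

Request:
{"api": "move_arm", "payload": {"rows": [[0,0,0,0,0,0,-1]]}}

```text
time: 18.67
tool_pos: [0.6293, 0.1279, 0.2392]
tool_rot: [-0.0, 0.681, 0.732, -0.0]
contact_force: [-5.0, 1.3, -2.5]
gripper_width: 0.104
grasp_force: 58.9
```

```bash
python3 -c "
from rel import *
rep()"
```

```text
18.67 [0.6293 0.1279 0.2392] 
 [[-0.072  0.997 -0.001]
 [ 0.997  0.072  0.   ]
 [ 0.    -0.001 -1.   ]] [-5.04  1.34 -2.47] [0.085 0.1   1.582 0.    1.461 0.012] 0.103513394424381 58.936944007873535
back s,lat,underside above ledge mm: 163.9 0.5 10.5 yaw 4.13
F along -4.93 [ 0.10042262  1.04881235 -0.0372571 ]
```

Request:
{"api": "move_arm", "payload": {"rows": [[0,0.05,0,0,0,0,-1],[0,0,0.1,0,0,0,-1],[0,0,0.1,0,0,0,-1],[0,0,0.1,0,0,0,-1],[0,0,0.1,0,0,0,-1],[0,0,0,0,0,0,-1]]}}

```text
time: 19.17
tool_pos: [0.6303, 0.1278, 0.236]
tool_rot: [0.001, 0.681, 0.732, 0.0]
contact_force: [-5.4, 1.6, -0.2]
gripper_width: 0.113
grasp_force: 59.2
```

Request:
{"api": "move_arm", "payload": {"rows": [[0,0,0.1,0,0,0,-1],[0,0,0.1,0,0,0,-1],[0,0,0,0,0,0,-1]]}}

```text
time: 19.42
tool_pos: [0.6303, 0.1277, 0.234]
tool_rot: [0.001, 0.681, 0.732, 0.0]
contact_force: [-5.8, 0.2, -1.3]
gripper_width: 0.106
grasp_force: 59.2
```

Request:
{"api": "move_arm", "payload": {"rows": [[0,0,0.1,0,0,0,-1],[0,0,0.1,0,0,0,-1],[0,0,0,0,0,0,-1]]}}

```text
time: 19.67
tool_pos: [0.6304, 0.1276, 0.232]
tool_rot: [0.001, 0.681, 0.732, 0.0]
contact_force: [-4.8, -1.1, 0.2]
gripper_width: 0.106
grasp_force: 59.2
```

```bash
python3 -c "
from rel import *
s,R=rep(); print(R[2])"
```

```text
19.67 [0.6304 0.1276 0.232 ] 
 [[-0.072  0.997  0.001]
 [ 0.997  0.072 -0.   ]
 [-0.001  0.001 -1.   ]] [-4.76 -1.11  0.24] [ 8.400e-02  1.050e-01  1.588e+00 -1.000e-03  1.447e+00  1.300e-02] 0.10640124167326911 59.220149517059326
back s,lat,underside above ledge mm: 164.9 0.2 3.3 yaw 4.11
F along -4.83 [-0.03108293  0.69688324 -0.16732024]
[-5.79366986e-04  1.45529250e-03 -9.99998773e-01]
```

Request:
{"api": "move_arm", "payload": {"rows": [[0,0,0.1,0,0,0,-1],[0,0,0.1,0,0,0,-1],[0,0,0,0,0,0,-1]]}}

```text
time: 19.92
tool_pos: [0.6304, 0.1275, 0.23]
tool_rot: [0.001, 0.681, 0.732, 0.0]
contact_force: [-5.0, -0.6, -0.7]
gripper_width: 0.104
grasp_force: 59.2
```

Request:
{"api": "move_arm", "payload": {"rows": [[0,0,0.1,0,0,0,-1],[0,0,0,0,0,0,-1]]}}

```text
time: 20.08
tool_pos: [0.6304, 0.1275, 0.2291]
tool_rot: [0.001, 0.681, 0.732, 0.0]
contact_force: [-4.7, -0.5, -1.0]
gripper_width: 0.11
grasp_force: 59.2
```

```bash
python3 -c "
from rel import *
s,R=rep(); print(R[2])"
```

```text
20.08 [0.6304 0.1275 0.2291] 
 [[-0.072  0.997  0.002]
 [ 0.997  0.072 -0.001]
 [-0.001  0.002 -1.   ]] [-4.67 -0.53 -0.99] [ 8.400e-02  1.070e-01  1.591e+00 -1.000e-03  1.442e+00  1.300e-02] 0.10961485350257505 59.22147274017334
back s,lat,underside above ledge mm: 165.0 0.1 0.4 yaw 4.11
F along -4.69 [-0.00860586  0.73811602 -0.06607646]
[-6.72853133e-04  1.67381126e-03 -9.99998373e-01]
```

Request:
{"api": "move_arm", "payload": {"rows": [[0,0,0.07,0,0,0,-1],[0,0,0,0,0,0,-1]]}}

```text
time: 20.25
tool_pos: [0.6305, 0.1275, 0.2285]
tool_rot: [0.001, 0.681, 0.732, 0.0]
contact_force: [-5.5, 0.6, 0.3]
gripper_width: 0.11
grasp_force: 59.2
```

Request:
{"api": "move_arm", "payload": {"rows": [[0,0,0.06,0,0,0,-1],[0,0,0,0,0,0,-1]]}}

```text
time: 20.42
tool_pos: [0.6305, 0.1275, 0.2283]
tool_rot: [0.001, 0.681, 0.732, 0.001]
contact_force: [-6.1, -0.1, 1.4]
gripper_width: 0.106
grasp_force: 59.3
```

Request:
{"api": "move_arm", "payload": {"rows": [[0,0,0.04,0,0,0,-1],[0,0,0,0,0,0,-1],[0,-0.07,0,0,0,0,-1],[0,-0.07,0,0,0,0,-1],[0,0,0,0,0,0,-1]]}}

```text
time: 20.83
tool_pos: [0.6296, 0.1275, 0.2282]
tool_rot: [0.001, 0.681, 0.732, 0.001]
contact_force: [-3.4, -0.6, 2.3]
gripper_width: 0.105
grasp_force: 59.7
```

```bash
python3 -c "
from rel import *
s,R=rep(); print(R[2])"
```

```text
20.83 [0.6296 0.1275 0.2282] 
 [[-0.072  0.997  0.004]
 [ 0.997  0.072 -0.   ]
 [-0.001  0.004 -1.   ]] [-3.45 -0.62  2.31] [ 8.400e-02  1.050e-01  1.595e+00 -1.000e-03  1.438e+00  1.300e-02] 0.10520901373402292 59.66949820518494
back s,lat,underside above ledge mm: 164.2 0.1 -0.5 yaw 4.11
F along -3.48 [-0.09379827  0.36246025 -0.09381412]
[-5.44712167e-04  3.77095722e-03 -9.99992742e-01]
```

Request:
{"api": "move_arm", "payload": {"rows": [[0,-0.06,0,0,0,0,-1],[0,-0.06,0,0,0,0,-1],[0,0,0,0,0,0,-1]]}}

```text
time: 21.08
tool_pos: [0.6287, 0.1275, 0.2282]
tool_rot: [0.002, 0.681, 0.732, 0.001]
contact_force: [1.0, -1.3, 4.2]
gripper_width: 0.111
grasp_force: 59.9
```

```bash
python3 -c "
from rel import *
s,R=rep(); print(R[2])"
```

```text
21.08 [0.6287 0.1275 0.2282] 
 [[-0.072  0.997  0.005]
 [ 0.997  0.072 -0.   ]
 [-0.     0.005 -1.   ]] [ 0.98 -1.3   4.21] [ 8.400e-02  1.020e-01  1.598e+00 -1.000e-03  1.437e+00  1.300e-02] 0.11058989316668988 59.930071234703064
back s,lat,underside above ledge mm: 163.3 0.2 -0.5 yaw 4.11
F along 0.88 [-0.09822975 -0.23669127 -0.12599884]
[-4.56347367e-04  4.50357981e-03 -9.99989755e-01]
```

The force along the rails flipped from push to pull at about 4.5 mm of spring compression, so the front edge is behind the keepers. I'll ease the downward press slightly and release.

Request:
{"api": "move_arm", "payload": {"rows": [[0,0,-0.04,0,0,0,-1],[0,0,0,0,0,0,-1],[0,0,0,0,0,0,-0.7],[0,0,0,0,0,0,-0.6],[0,0,0,0,0,0,-0.4],[0,0,0,0,0,0,-0.2],[0,0,0,0,0,0,-0.1],[0,0,0,0,0,0,-0.1],[0,0,0,0,0,0,-0.1]]}}

```text
time: 21.83
tool_pos: [0.6272, 0.1277, 0.2268]
tool_rot: [-0.0, 0.681, 0.732, -0.0]
contact_force: [0.7, -0.3, -0.5]
gripper_width: 0.449
grasp_force: 0.0
```

```bash
python3 -c "
from rel import *
s,R=rep(); print(R[2])"
```

```text
21.83 [0.6272 0.1277 0.2268] 
 [[-0.072  0.997 -0.   ]
 [ 0.997  0.072  0.   ]
 [ 0.    -0.    -1.   ]] [ 0.73 -0.27 -0.49] [0.085 0.103 1.599 0.    1.44  0.012] 0.449268206840067 0.0
back s,lat,underside above ledge mm: 161.8 0.5 -1.9 yaw 4.14
F along 0.71 [ 0.00542963  0.01970549 -0.03266606]
[ 7.22271724e-05 -3.91878976e-04 -9.99999921e-01]
```

Request:
{"api": "move_arm", "payload": {"rows": [[0,0,-0.3,0,0,0,-0.1],[0,0,-0.6,0,0,0,-0.1],[0,0,-1,0,0,0,-0.1],[0,0,-1.5,0,0,0,-0.1],[0,0,-2,0,0,0,-0.1],[0,0,-2.5,0,0,0,-0.1],[0,0,-3,0,0,0,-0.1],[0,0,-3,0,0,0,-0.1],[0,-1.5,-2,0,0,0,-0.1],[0,-2,-1,0,0,0,-0.1],[0,-1,0,0,0,0,-0.1],[0,0,0,0,0,0,-0.1],[0,0,0,0,0,0,-0.1]]}}

```text
time: 22.92
tool_pos: [0.5822, 0.1244, 0.396]
tool_rot: [0.0, 0.681, 0.732, 0.0]
contact_force: [0.4, -0.5, 0.2]
gripper_width: 0.448
grasp_force: 0.0
```

Run:
```python
from rel import *
s,R=rep(); f=cam("wrist"); sc=cam("scene")
hsv=cv2.cvtColor(f["img"],cv2.COLOR_BGR2HSV)
def comp(m,n,k,eps=3):
    N,l,q,c=cv2.connectedComponentsWithStats(m)
    for i in range(1,N):
        if q[i,4]>k:
            cn=max(cv2.findContours((l==i).astype(np.uint8),0,2)[0],key=cv2.contourArea); a=cv2.approxPolyDP(cn,eps,True).reshape(-1,2); print(n,q[i].tolist(),c[i].round(1).tolist(),a.tolist() if len(a)<22 else len(a))
comp(cv2.inRange(hsv,(18,120,100),(30,255,255)),"tart",150)
comp(((hsv[...,1]<50)&(hsv[...,2]>140)).astype(np.uint8),"metal",600)
def T(x,y,z,so): return M+u*(so-.215+x)+w*y+[0,0,z]
for so in(.1624,):
  for x,y in ((.085,.07),(.085,-.07),(.215,-.07),(.215,.07)): print("exp rim",proj(f,T(x,y,.013,so)).round(1))
  for x,y in ((-.005,.025),(.005,.025),(.005,-.025),(-.005,-.025)): print("exp plate",proj(f,T(x,y,.042,so)).round(1))
print("keepers rear",[proj(f,M+u*.0324+w*y+[0,0,.006]).round(1) for y in(.066,-.066)])
import pickle; pickle.dump((f,sc),open("E.pkl","wb"))
h2=cv2.cvtColor(sc["img"],cv2.COLOR_BGR2HSV); k=cv2.inRange(h2,(18,120,100),(30,255,255)); comp(k,"sc tart",60,30)
```

```text
22.92 [0.5822 0.1244 0.396 ] 
 [[-0.072  0.997  0.   ]
 [ 0.997  0.072  0.   ]
 [-0.     0.    -1.   ]] [ 0.42 -0.53  0.2 ] [ 0.086 -0.063  1.489 -0.     1.714  0.013] 0.4479976781978417 0.0
back s,lat,underside above ledge mm: 116.7 0.4 167.3 yaw 4.13
F along 0.38 [ 0.05932523 -0.05880219 -0.01193228]
tart [533, 149, 66, 65, 3128] [565.1, 180.8] [[581, 150], [564, 149], [541, 163], [534, 176], [533, 193], [542, 208], [564, 213], [589, 199], [598, 172], [593, 159]]
tart [515, 238, 62, 57, 2553] [545.2, 266.2] [[563, 241], [542, 239], [525, 248], [515, 266], [517, 282], [523, 289], [546, 294], [566, 284], [576, 260], [571, 247]]
metal [526, 0, 114, 82, 8294] [586.9, 39.2] [[540, 1], [526, 72], [639, 81], [639, 0]]
metal [428, 114, 212, 34, 1641] [516.5, 129.7] [[428, 115], [459, 129], [452, 129], [450, 146], [485, 147], [475, 145], [478, 129], [639, 130], [639, 124], [456, 124]]
metal [478, 132, 162, 170, 13874] [568.0, 212.7] [[500, 132], [478, 300], [622, 301], [623, 298], [541, 299], [481, 294], [519, 292], [499, 275], [496, 254], [508, 235], [531, 225], [565, 236], [578, 251], [57
[... 189 characters left out ...]
[392, 193], [394, 198]]
metal [463, 307, 164, 5, 646] [545.2, 308.5] [[463, 308], [567, 311], [626, 307]]
exp rim [499.2 131.9]
exp rim [477.8 300.2]
exp rim [627.9 300.2]
exp rim [670.4 132. ]
exp plate [383.3 197.7]
exp plate [397.1 197.7]
exp plate [393.6 262.8]
exp plate [380.4 262.8]
keepers rear [array([494.7, 137.1]), array([475.4, 292.6])]
sc tart [397, 236, 22, 13, 222] [407.0, 242.1] [[397, 239]]
sc tart [368, 242, 22, 13, 224] [378.2, 247.9] [[368, 245]]
sc tart [126, 324, 27, 17, 359] [138.6, 331.9] [[126, 336]]
sc tart [84, 331, 28, 19, 382] [97.5, 340.0] [[111, 336]]
sc tart [41, 339, 29, 19, 406] [54.8, 348.2] [[68, 342]]
sc tart [0, 347, 26, 20, 391] [11.5, 356.6] [[24, 350]]
```

The rim corners match a fully seated tray to within 1 px, and both tarts are on it. I'm handing the job in.

```bash
python3 -c "
from plant import manip
print(manip.job_done())"
```

```text
the job is handed in; nothing more can be done
None
```

The tray now sits flat on the empty top pair of rails of the straight-ahead rack, its front edge held behind the keepers with both tarts on it; I let go and handed the job in at about 23 s.

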